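Point out the parts for the next test rig and log the choice

ROBOT

A 6-joint arm with a two-finger parallel gripper is mounted at the origin on the work surface; the furniture and walls round the work are solid. World frame = base frame: x ahead of the robot, y to its left, z up, the work surface at z = 0. Lengths are in m, angles in rad, forces in N, time in s.
With the tool pointing down it reaches from about 0.3 to 0.875 m from the base axis. Payload 6.4 kg.
Tool frame: the origin (TCP) lies midway between the tips of the shut fingers; the grasp point (between the pads) lies 19 mm behind it; x points along the fingers, y is the direction in which the jaws open and shut, and the axes are right-handed (so a half turn about x gives the same grasp; the last joint's range is limited). The gripper opens to 85 mm and grips with 20 to 120 N. Pads are 22 mm wide; open, the fingers measure 114 mm over their backs; the gripper's body (76 mm by 85 mm) begins 54 mm behind the grasp point. The pads swing forward as they close: fully open they stand 13 mm farther back than shut.
Start: joints at [0.922, 0.181, 1.607, -0, 1.354, -0.206], TCP at [0.246, 0.52, 0.231] pointing down, gripper open.
Joint ranges: [-2.99, 2.99], [-0.89, 2.07], [0.3, 2.58], [-1.14, 4.28], [0, 2.63], [-3.12, 3.12]. Speed limits (rad/s): [2.57, 2.57, 3.01, 3.14, 3.14, 3.14].

INTERFACE

Orientations are given as a unit quaternion [x, y, z, w].
In Python, from plant import telemetry, eyes, manip gives the robot as it stands.
- The arm moves only by the shell command python3 -m handwheel 'ROWS'. ROWS is JSON, a list of rows, each a list of 7 numbers: the turn, a rotation vector about the tool's x, y, z in degrees, then the shift along the tool's x, y, z in cm, then the opening, from 0 (shut) to 1 (fully open). In form: [[ax, ay, az, dx, dy, dz, jaw], ...]. A call has exactly 8 rows; each row is the pose to reach, as a shift and turn from the pose measured when the call began, along the tool's axes at that moment; what a row does not reach only later rows make up. A row lasts 1/8 s, in which the tool goes at most 62.5 mm and 10.7 degrees, less where a joint would pass 70% of its speed; a pose out of reach is approached as far as the arm can. A call with a gripper value outside its range is refused whole. The fingers move at their own pace and stop on an object; the grip force is fixed at half the most. Time passes only in rows, so rows that repeat a pose let the fingers close, or fill a call up. It gives the time, the measured TCP pose, the force and the opening at its end, in the units of the state.
- telemetry.state(): the state, without advancing time (a new reading comes with each control period).
- eyes.read_camera(name): name is "scene" or "top" or "wrist"; returns a dict with "image" (480x640x3 uint8, blue, green, red), "range_z" (480x640 float32, m along the optical axis (not along the pixel's ray), 0 where there is no reading), "K" (3x3 intrinsics, pixels), "world_from_camera" (4x4, takes a point from camera to world coordinates); the wrist camera has in their place "tool_from_camera" (4x4, takes a point from camera to tool coordinates, whose origin is the TCP and whose axes are the tool frame's). Camera axes: x right, y down, z forward; pixel columns grow to the right and rows downward; lengths in m; the calibration is good to about 2 mm. A picture is of the moment at which its call begins: read the wrist's pose just before it.
- manip.finish_job(): hands the job in, once; it reports no verdict.
The state is a dict: "time_s": time; "joint_pos": joint angles; "joint_velocities": joint speeds; "joint_torque": joint torques, N m; "ee_pos": TCP position; "tool_rot": TCP orientation; "force": force on the tool from outside, world axes, zero at the start; "torque": the same for the moment, N m; "grip_width": opening from 0.0 (shut) to 1.0 (fully open).
Only numpy, scipy, OpenCV 4.12 (cv2) and the standard library are available. Lean on these libraries where they do the work, as an engineer would, in place of code of your own. Each camera call takes 0.05 s, during which the arm holds its last target.

TASK

Show your colleague which two parts go on the next test rig: point from above at the middle of the tee fitting, fingertips about two centimetres above it, and stay there for two seconds, then do the same over the middle of the dial of the smaller of the two pressure gauges. Then press the push button on the grey log box right down for a moment to record the choice, let it spring back and move clear. Touch none of the parts nor the round tin, and do not dip the hand low over any other fitting or the larger gauge: keep it well up when you cross from place to place.

Things in the scene. Friction and masses are not known exactly. Their poses are not given: they have to be found in the camera images.
- log_box: fixed low grey metal box, 80 x 100 x 30 mm, standing on the bench among the parts; origin at the centre of its underside, z up; one push button in the middle of its lid
- log_button_top (a point): centre of the top face of the push button (a plain round cap, 32 mm across, in a black housing on the middle of the log box's lid); 52 mm above the bench when up. Pressed straight down
- log_button (a joint): travel of the push button in m: 0 up, 0.006 fully down (5 N); a spring returns it
- tee_top (a point): middle of the upper side of the tee fitting: a light grey metal T-shaped pipe piece lying flat, 39 x 56 mm and 19 mm high; the point is 18 mm above the bench; loose on the bench, any yaw
- small_gauge_top (a point): centre of the dial face of the smaller pressure gauge: white-rimmed round gauge, 50 mm across and 17 mm high, lying face up with a short brass stem at its side (68 mm long with the stem); the point is 17 mm above the bench; loose on the bench, any yaw
- large_gauge_top (a point): centre of the dial face of the larger pressure gauge: same look, 64 mm across and 21 mm high (85 mm long with the stem), lying face up; not to be pointed at; loose on the bench, any yaw
- elbow_top (a point): middle of the upper side of the brass elbow fitting (square block with two ends at a right angle, 32 x 36 x 19 mm); not to be pointed at; loose on the bench, any yaw
- nipple_top (a point): middle of the upper side of the brass nipple (straight, threaded at both ends, hexagon in the middle, 22 x 50 x 25 mm); not to be pointed at; loose on the bench, any yaw
- reducer_top (a point): top of the light grey reducer fitting (standing upright, hexagon below and threaded stub above, 27 x 31 mm and 31 mm high); not to be pointed at; loose on the bench, any yaw
- ring_tin: round tin, 70 mm across, 26 mm high, behind the parts; origin at the centre of its underside; leave alone
- tee: the tee fitting as a whole; origin at the centre of its underside, z up; see point tee_top
- elbow: the elbow fitting as a whole; origin at the centre of its underside, z up; see point elbow_top
- nipple: the straight double-ended nipple as a whole; origin at the centre of its underside, z up; see point nipple_top
- reducer: the upright reducer as a whole; origin at the centre of its underside, z up; see point reducer_top
- small_gauge: the smaller gauge as a whole; origin at the centre of its underside, z up; see point small_gauge_top
- large_gauge: the larger gauge as a whole; origin at the centre of its underside, z up; see point large_gauge_top
Things that resemble listed ones, but are neither listed nor needed, are in the scene too. What is shaped like the tee but green is not meant.

How it is judged:
On the way, in this order (a step that is already met when the one before it is completed fails the run):
1. the fingertips point at the tee from just above and stay there (horizontal distance between the grasp point and tee_top below 0.022 m and z of the grasp point in the frame of tee_top below 0.06 m), for 1.5 s.
2. the fingertips point at the dial of the smaller gauge from just above and stay there (horizontal distance between the grasp point and small_gauge_top below 0.022 m and z of the grasp point in the frame of small_gauge_top below 0.06 m), for 1.5 s.
3. the button is pressed down (value of joint log_button above 0.0045 m), for 0.2 s.
At the end, for the whole second after the job is handed in: after the tee and then the smaller gauge were pointed at (within 22 mm of the middle, fingertips up to 40 mm above, 1.5 s each) and the button pressed (4.5 mm, 0.2 s), the button is up again within 1 mm and all six parts and the tin are within 6 mm of where they stood (value of joint log_button below 0.001 m and distance of each of tee, elbow, nipple, reducer, small_gauge, large_gauge, ring_tin from where it was at the start of the episode below 0.006 m); the robot touches nothing.
It fails at once if the hand dips low over a fitting or gauge that was not asked for ((horizontal distance between the grasp point and elbow_top below 0.02 m and z of the grasp point in the frame of elbow_top below 0.06 m) or (horizontal distance between the grasp point and nipple_top below 0.02 m and z of the grasp point in the frame of nipple_top below 0.06 m) or (horizontal distance between the grasp point and reducer_top below 0.02 m and z of the grasp point in the frame of reducer_top below 0.06 m) or (horizontal distance between the grasp point and large_gauge_top below 0.02 m and z of the grasp point in the frame of large_gauge_top below 0.06 m)).
It fails at once if the robot touches one of the fittings or gauges, or the tin (contact force between any of the fingers, the arm and tee above 0.3 N or contact force between any of the fingers, the arm and elbow above 0.3 N or contact force between any of the fingers, the arm and nipple above 0.3 N or contact force between any of the fingers, the arm and reducer above 0.3 N or contact force between any of the fingers, the arm and small_gauge above 0.3 N or contact force between any of the fingers, the arm and large_gauge above 0.3 N or contact force between any of the fingers, the arm and ring_tin above 0.3 N).
It fails at once if a fitting, a gauge or the tin is moved or lifted (distance of any of tee, elbow, nipple, reducer, small_gauge, large_gauge, ring_tin from where it was at the start of the episode above 0.006 m).
It also fails if it takes over 54 s, if anything falls off the work surface, if the arm or the gripper's body presses on something with over 40 N, if the wrist force passes 120 N, or if a joint passes its speed limit or range.

## Working session

There is one attempt and no reset: what is moved stays moved. The work goes in short steps, Python scripts to look and compute and a shell command to move; the robot and the scene stay as the last step left them, time stands still between calls to the robot, and variables do not carry over. Pictures are saved under pics/ and viewed, and the job is handed in when it is done.

```bash
ls; mkdir -p pics
python3 - <<'E'
from plant import telemetry, eyes
import cv2,numpy as np
print(telemetry.state())
for n in("scene","top"):
    r=eyes.read_camera(n);cv2.imwrite(f"pics/{n}0.png",r["image"])
    np.savez(f"{n}0.npz",**{k:v for k,v in r.items()})
    print(n,r["K"],r["world_from_camera"])
E
```

```text
pics
{'time_s': 0.0, 'joint_pos': array([ 9.21665782e-01,  1.81521266e-01,  1.60801595e+00,  5.42993447e-06,
        1.35379496e+00, -2.06296201e-01]), 'joint_velocities': array([-0.00183553,  0.00281797, -0.00013951,  0.00104111,  0.00068301,
       -0.00014173]), 'joint_torque': array([-1.20193916e-03, -4.44860172e+01, -3.51343489e+01, -2.63512329e-04,
        8.93807912e-03, -1.47293053e-05]), 'ee_pos': array([0.2460278 , 0.519095  , 0.23039143]), 'tool_rot': array([ 0.15473094,  0.69010078, -0.15584861,  0.68958716]), 'force': array([-0.18953346,  1.14060977,  0.22828701]), 'torque': array([0.02936913, 0.01730067, 0.05165217]), 'grip_width': 0.9971442127996626}
scene [[504.64973953   0.         314.08675393]
 [  0.         504.64973953 239.01624922]
 [  0.           0.           1.        ]] [[-0.82460821 -0.30415109  0.47698367  0.03095048]
 [-0.56568376  0.43615689 -0.69983502  0.72760507]
 [ 0.00481587 -0.84691161 -0.53171188  0.57354264]
 [ 0.          0.          0.          1.        ]]
top [[480.69273789   0.         325.6988087 ]
 [  0.         480.69273789 231.95370521]
 [  0.           0.           1.        ]] [[ 0.00590248 -0.99146208  0.13026171  0.3550653 ]
 [-0.99997354 -0.00529835  0.00498387  0.0245369 ]
 [-0.00425115 -0.13028768 -0.99146712  1.07091516]
 [ 0.          0.          0.          1.        ]]
```

View pics/top0.png

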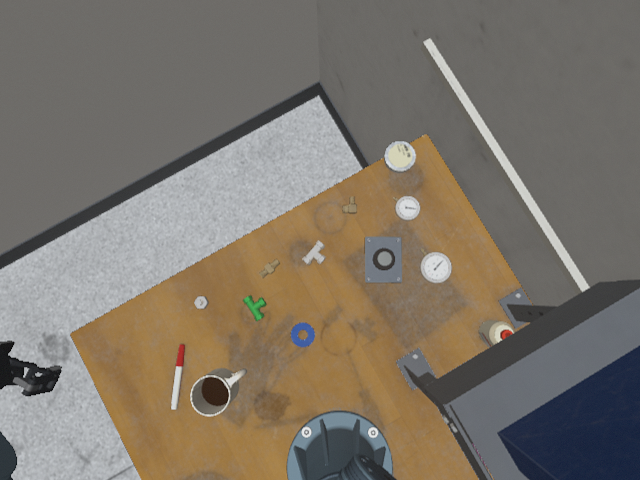

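View pics/scene0.png

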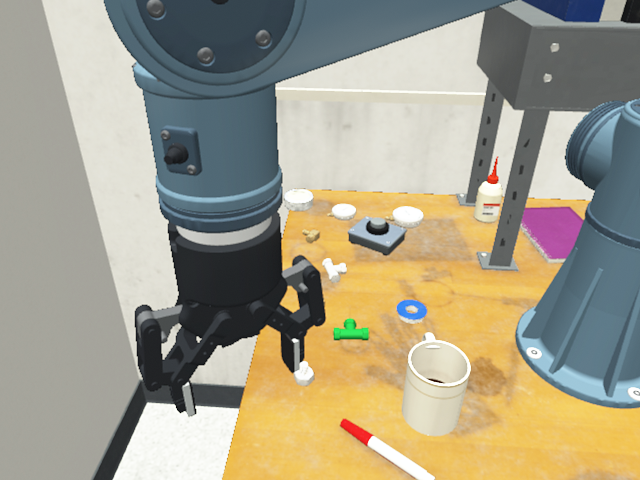

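The candidates in the top view are:
- **Tee:** the light grey one at (315,253) matches. The green one at (254,307) is not meant.
- **Gauges:** (407,208) looks smaller than (436,267).
- **Button:** at (385,259).

I'll measure these and confirm in an enlarged crop.

```bash
cat > h.py <<'E'
import numpy as np,cv2
from scipy.spatial.transform import Rotation as R
def ray(K,T,uv,z):
    d=T[:3,:3]@np.linalg.solve(K,[uv[0],uv[1],1.]); o=T[:3,3]
    return o+d*(z-o[2])/d[2]
def proj(K,T,p):
    c=T[:3,:3].T@(np.asarray(p)-T[:3,3]); q=K@c; return q[:2]/q[2]
E
python3 - <<'E'
from h import *
r=np.load("top0.npz");im=r["image"];K=r["K"];T=r["world_from_camera"];D=r["range_z"]
v,u=np.mgrid[:480,:640]
P=np.einsum('ij,jhw->ihw',np.linalg.inv(K),np.stack([u,v,np.ones_like(u)]).astype(float))*D
W=np.einsum('ij,jhw->ihw',T[:3,:3],P)+T[:3,3][:,None,None]
m=((W[2]>0.008)&(W[2]<0.2)&(D>0)).astype(np.uint8)
n,l,s,c=cv2.connectedComponentsWithStats(m)
for i in range(1,n):
    if s[i,4]>40:
        k=l==i; print(s[i],c[i].round(1),"hi",np.percentile(W[2][k],95).round(4),"xyz",[W[j][k].mean().round(4) for j in range(3)])
hsv=cv2.cvtColor(im,cv2.COLOR_BGR2HSV)
# low-sat bright items
m=((hsv[...,1]<50)&(hsv[...,2]>140)).astype(np.uint8);m[:140]=0
n,l,s,c=cv2.connectedComponentsWithStats(m)
for i in range(1,n):
    if 60<s[i,4]<3000: print("white",s[i],c[i].round(1),ray(K,T,c[i],0.017).round(4))
print("bench z",np.median(W[2][300:340,330:380]))
cr=cv2.resize(im[140:320,180:460],None,fx=2.8,fy=2.8,interpolation=cv2.INTER_CUBIC);cv2.imwrite("pics/crop0.png",cr)
# rack
for uv in [(440,375),(520,290),(600,300),(560,400),(480,390),(500,335)]: print(uv,W[:,uv[1],uv[0]].round(3))
E
```

```text
[   0    0  197  102 9303] [69.3 36.1] hi 0.1833 xyz [np.float64(0.9094), np.float64(0.5868), np.float64(0.0923)]
[  352     0   224   324 12644] [468.2 157.8] hi 0.1783 xyz [np.float64(0.6436), np.float64(-0.2615), np.float64(0.1014)]
[384 140  32  32 791] [399.3 155.8] hi 0.0297 xyz [np.float64(0.6652), np.float64(-0.1338), np.float64(0.0262)]
[393 195  27  25 508] [406.7 207.1] hi 0.0207 xyz [np.float64(0.5503), np.float64(-0.1501), np.float64(0.0172)]
[342 196  15  17 163] [349.9 205.9] hi 0.0223 xyz [np.float64(0.5522), np.float64(-0.0237), np.float64(0.0174)]
[ 365  236   37   46 1692] [383.  258.6] hi 0.0528 xyz [np.float64(0.4341), np.float64(-0.0942), np.float64(0.0347)]
[302 240  24  25 287] [314.9 253.2] hi 0.0212 xyz [np.float64(0.4464), np.float64(0.0533), np.float64(0.0166)]
[420 248  32  35 828] [434.9 266.2] hi 0.0251 xyz [np.float64(0.4191), np.float64(-0.2087), np.float64(0.0215)]
[259 259  21  19 174] [269.  267.7] hi 0.0246 xyz [np.float64(0.4139), np.float64(0.1534), np.float64(0.0187)]
[243 295  23  26 299] [254.8 306. ] hi 0.021 xyz [np.float64(0.3306), np.floa
[... 1158 characters left out ...]
7 ]
white [421 252  31  31 764] [435.9 267.1] [ 0.4173 -0.2117  0.017 ]
white [194 296  13  13 130] [200.1 302.1] [0.3384 0.3017 0.017 ]
white [489 322  25  22 288] [497.8 331. ] [ 0.2808 -0.3415  0.017 ]
white [171 366  11  44 271] [175.8 387.6] [0.1584 0.3463 0.017 ]
white [190 370  54  47 394] [218.9 388.9] [0.1563 0.2545 0.017 ]
white [301 426  12  12  99] [306.1 431.7] [0.0708 0.0684 0.017 ]
white [368 427  11  12 101] [372.8 432.3] [ 0.0706 -0.0713  0.017 ]
bench z 0.001126079219159748
(440, 375) [ 0.186 -0.218  0.003]
(520, 290) [ 0.369 -0.397  0.006]
(600, 300) [ 0.351 -0.346  0.408]
(560, 400) [ 0.231 -0.257  0.466]
(480, 390) [ 0.238 -0.168  0.445]
(500, 335) [ 0.278 -0.319  0.094]
```

View pics/crop0.png

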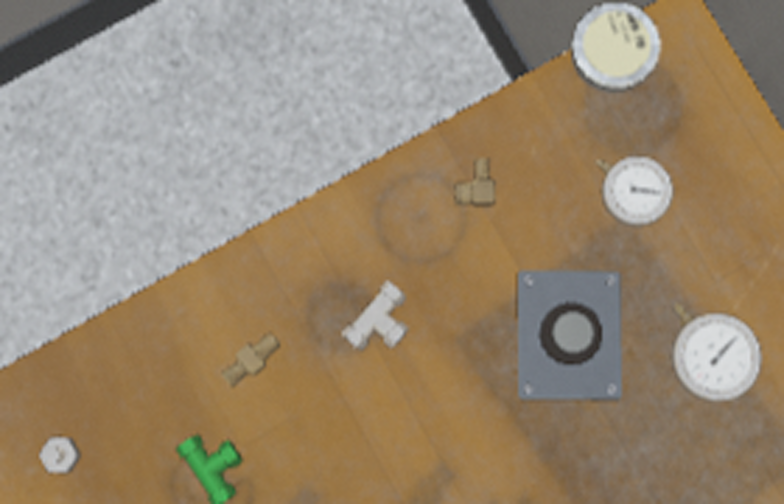

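The crop settles it. The grey tee is at crop (376,318), separate from the green one at (210,468). The small gauge at (638,190) is about 24 px wide and the large one at (717,357) about 31 px, close to 50:64. Next I'll check the rack clearance and work out the moves.

Run:
```python
from h import *
for n in("top","scene"):
    r=np.load(n+"0.npz");K=r["K"];T=r["world_from_camera"];D=r["range_z"]
    v,u=np.mgrid[:480,:640]
    P=np.einsum('ij,jhw->ihw',np.linalg.inv(K),np.stack([u,v,np.ones_like(u)]).astype(float))*D
    W=np.einsum('ij,jhw->ihw',T[:3,:3],P)+T[:3,3][:,None,None]
    k=(W[2]>0.25)&(W[1]<-0.1)&(D>0)
    print(n,k.sum())
    for x in np.arange(0,0.6,0.05):
        q=k&(abs(W[0]-x)<.01)
        if q.sum()>5: print(x.round(2),"ymax",W[1][q].max().round(3),"z",W[2][q].min().round(3),W[2][q].max().round(3),"y min",W[1][q].min().round(3))
    if n=="top": print("button",ray(K,T,(384.2,258.2),.052))
    if n=="scene":
        for uv in[(376,223),(343,212),(333,270)]: print(uv,W[:,uv[1],uv[0]].round(4))
from plant import telemetry
s=telemetry.state(); M=R.from_quat(s["tool_rot"]).as_matrix(); print(M.round(3))
```

```text
top 73415
0.1 ymax -0.186 z 0.32 0.377 y min -0.215
0.15 ymax -0.157 z 0.318 0.519 y min -0.215
0.2 ymax -0.126 z 0.32 0.66 y min -0.226
0.25 ymax -0.155 z 0.317 0.588 y min -0.31
0.3 ymax -0.241 z 0.319 0.461 y min -0.373
0.35 ymax -0.327 z 0.319 0.449 y min -0.376
0.4 ymax -0.377 z 0.25 0.414 y min -0.412
0.45 ymax -0.347 z 0.25 0.466 y min -0.384
0.5 ymax -0.318 z 0.25 0.517 y min -0.355
0.55 ymax -0.29 z 0.25 0.569 y min -0.327
button [ 0.43343476 -0.09478789  0.052     ]
scene 26575
0.05 ymax -0.209 z 0.34 0.356 y min -0.218
0.1 ymax -0.179 z 0.325 0.477 y min -0.239
0.15 ymax -0.151 z 0.317 0.476 y min -0.237
0.2 ymax -0.119 z 0.25 0.474 y min -0.227
0.25 ymax -0.158 z 0.318 0.463 y min -0.314
0.3 ymax -0.244 z 0.251 0.45 y min -0.395
0.35 ymax -0.332 z 0.25 0.435 y min -0.433
0.4 ymax -0.374 z 0.25 0.415 y min -0.416
0.45 ymax -0.341 z 0.25 0.393 y min -0.386
0.5 ymax -0.314 z 0.25 0.374 y min -0.36
0.55 ymax -0.287 z 0.25 0.353 y min -0.328
(376, 223) [ 0.4303 -0.0836  0.0512]
(343, 212) [ 0.544  -0.1416  0.0144]
(333, 270) [0.4391 0.0646 0.0163]
[[-0.001  0.428  0.904]
 [-0.001  0.904 -0.428]
 [-1.    -0.002 -0.   ]]
```

Run:
```python
from h import *
for n in("top","scene"):
    r=np.load(n+"0.npz");K=r["K"];T=r["world_from_camera"];D=r["range_z"]
    v,u=np.mgrid[:480,:640]
    P=np.einsum('ij,jhw->ihw',np.linalg.inv(K),np.stack([u,v,np.ones_like(u)]).astype(float))*D
    W=np.einsum('ij,jhw->ihw',T[:3,:3],P)+T[:3,3][:,None,None]
    az=np.degrees(np.arctan2(W[1],W[0])); rr=np.hypot(W[0],W[1])
    k=(D>0)&(W[2]>.25)&(W[0]>0.0)&(W[0]<.45)&(W[1]<0)&(rr<.6)
    for zl in np.arange(.25,.75,.05):
        q=k&(W[2]>zl)&(W[2]<zl+.05)
        if q.sum()>20:
            # perp distance to line of azimuth -15.4
            for a in(-12.3,-15.4):
                t=np.radians(a); d=-(-np.sin(t)*W[0]+np.cos(t)*W[1]); i=np.argmin(np.where(q,d,9)); i=np.unravel_index(i,d.shape)
                print(n,zl.round(2),q.sum(),a,"min perp",d[i].round(3),W[:,i[0],i[1]].round(3),"px",i[::-1])
    if n=="scene":
        # own arm profile
        t=.922; al=W[0]*np.cos(t)+W[1]*np.sin(t); la=-W[0]*np.sin(t)+W[1]*np.cos(t)
        k=(D>0)&(W[2]>.15)&(D<.9)&(abs(la)<.15)
        for a in np.arange(-.1,.7,.05):
            q=k&(abs(al-a)<.02)
            if q.sum()>30: print("arm r",a.round(2),"z",W[2][q].min().round(3),W[2][q].max().round(3),"lat",la[q].min().round(3),la[q].max().round(3))
```

```text
top 0.25 1441 -12.3 min perp -0.019 [ 0.097 -0.002  0.298] px (np.int64(344), np.int64(466))
top 0.25 1441 -15.4 min perp -0.024 [ 0.097 -0.002  0.298] px (np.int64(344), np.int64(466))
top 0.3 2863 -12.3 min perp -0.02 [ 0.098 -0.001  0.33 ] px (np.int64(344), np.int64(473))
top 0.3 2863 -15.4 min perp -0.025 [ 0.098 -0.001  0.33 ] px (np.int64(344), np.int64(473))
top 0.35 3688 -12.3 min perp -0.007 [ 0.097 -0.014  0.35 ] px (np.int64(354), np.int64(479))
top 0.35 3688 -15.4 min perp -0.012 [ 0.097 -0.014  0.35 ] px (np.int64(354), np.int64(479))
top 0.4 15556 -12.3 min perp 0.07 [ 0.221 -0.12   0.41 ] px (np.int64(436), np.int64(398))
top 0.4 15556 -15.4 min perp 0.057 [ 0.221 -0.12   0.41 ] px (np.int64(436), np.int64(398))
top 0.45 3251 -12.3 min perp 0.14 [ 0.189 -0.185  0.478] px (np.int64(505), np.int64(439))
top 0.45 3251 -15.4 min perp 0.128 [ 0.189 -0.185  0.478] px (np.int64(505), np.int64(439))
top 0.5 3343 -12.3 min perp 0.14 [ 0.189 -0.185  0.505] px (np.int64(514), np.int64(446))
top 0.5 3343 -15.4 min perp 0.128 [ 0.189 -0.185  0.505] px (np.int64(514), np.int64(446)
[... 1019 characters left out ...]
ene 0.35 6966 -15.4 min perp -0.021 [ 0.08 -0.    0.35] px (np.int64(601), np.int64(128))
scene 0.4 6445 -12.3 min perp 0.068 [ 0.218 -0.117  0.426] px (np.int64(529), np.int64(39))
scene 0.4 6445 -15.4 min perp 0.055 [ 0.218 -0.117  0.426] px (np.int64(529), np.int64(39))
scene 0.45 1765 -12.3 min perp 0.138 [ 0.186 -0.182  0.462] px (np.int64(567), np.int64(10))
scene 0.45 1765 -15.4 min perp 0.126 [ 0.186 -0.182  0.462] px (np.int64(567), np.int64(10))
arm r 0.0 z 0.366 0.387 lat -0.102 -0.049
arm r 0.05 z 0.15 0.388 lat -0.103 0.067
arm r 0.5 z 0.242 0.349 lat 0.092 0.127
arm r 0.55 z 0.302 0.499 lat 0.121 0.15
arm r 0.6 z 0.243 0.509 lat 0.108 0.15
arm r 0.65 z 0.29 0.345 lat 0.12 0.146
```

```bash
python3 -m handwheel '[[0,0,0,0,-2,2.3,0],[0,0,0,0,-4.2,4.8,0],[0,0,0,0,-6.4,7.2,0],[0,0,0,0,-8.6,9.7,0],[0,0,0,0,-10.8,12.2,0],[0,0,0,0,-13,14.7,0],[0,0,0,0,-15,17,0],[0,0,0,0,-16.8,19,0]]'
```

```text
time_s: 1.1
ee_pos: [0.3458, 0.2848, 0.2304]
tool_rot: [0.155, 0.69, -0.156, 0.689]
force: [0.5, -0.0, -0.1]
grip_width: 0.001
```

```bash
python3 -m handwheel '[[0,0,0,0,-3,3.4,0],[0,0,0,0,-6,6.8,0],[0,0,0,0,-9,10.2,0],[0,0,0,0,-12,13.6,0],[0,0,0,0,-14.5,16.5,0],[0,0,0,0,-16,18.3,0],[0,0,0,0,-16.6,18.9,0],[0,0,0,0,-16.6,18.9,0]]'
python3 - <<'E'
from plant import telemetry, eyes
import cv2,numpy as np
s=telemetry.state(); print(s["ee_pos"],s["joint_pos"].round(3))
for n in("wrist","top"):
    r=eyes.read_camera(n); cv2.imwrite(f"pics/{n}1.png",r["image"]); np.savez(n+"1.npz",pos=s["ee_pos"],rot=s["tool_rot"],**r)
E
```

```text
time_s: 2.1
ee_pos: [0.4451, 0.0539, 0.2303]
tool_rot: [0.155, 0.69, -0.156, 0.689]
force: [0.6, -0.3, 0.3]
grip_width: -0.004
[0.44513724 0.05386883 0.23029439] [-1.440e-01 -1.110e-01  1.910e+00 -1.000e-03  1.344e+00 -1.271e+00]
```

View pics/wrist1.png

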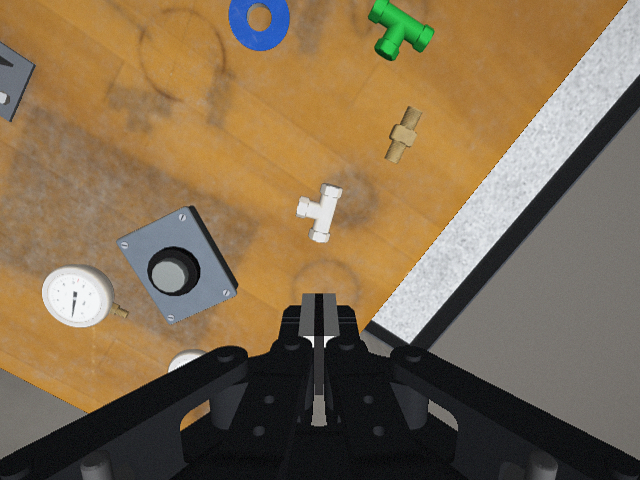

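View pics/top1.png

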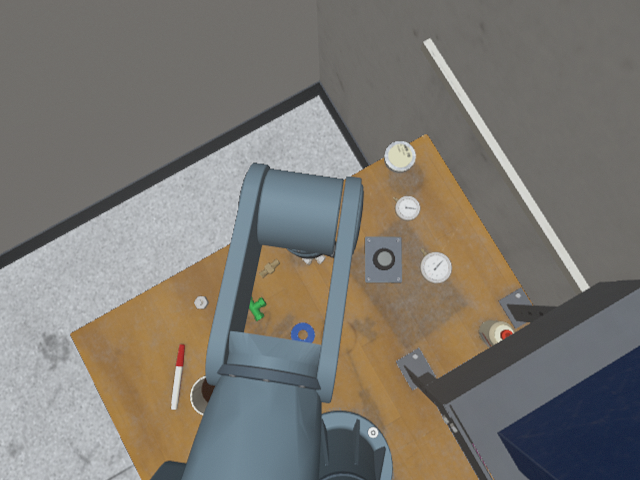

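The wrist view shows the grey tee at about (320,212), with the nipple at (403,135) and the button at (172,272). The top view shows the forearm passing left of the base, clear of the shelf. I'll cross-check the targets from this view.

Run:
```python
from h import *
r=np.load("wrist1.npz");K=r["K"];T=np.eye(4);T[:3,:3]=R.from_quat(r["rot"]).as_matrix();T[:3,3]=r["pos"];T=T@r["tool_from_camera"]
hsv=cv2.cvtColor(r["image"],cv2.COLOR_BGR2HSV)
m=((hsv[...,1]<40)&(hsv[...,2]>170)).astype(np.uint8);m[290:]=0
sub=m.copy();sub[:,:280]=0;sub[:,345:]=0;sub[:170]=0
p=cv2.findNonZero(sub);rect=cv2.minAreaRect(p);print("tee rect",rect,"centroid",p.mean((0,1)))
print("tee",ray(K,T,rect[0],.012),ray(K,T,p.mean((0,1)),.012))
print("button",ray(K,T,(169,278),.052), "largegauge",ray(K,T,(77,296),.021))
```

```text
tee rect ((315.8299255371094, 211.35951232910156), (38.61745071411133, 57.007781982421875), 15.592809677124023) centroid [320.1704 211.9168]
tee [0.44199502 0.05097486 0.012     ] [0.44432186 0.05457829 0.012     ]
button [ 0.43324895 -0.09391911  0.052     ] largegauge [ 0.41479923 -0.20647378  0.021     ]
```

```bash
python3 -m handwheel '[[0,0,0,2,0,-0.1,0],[0,0,0,5,0,-0.1,0],[0,0,0,8,0,-0.1,0],[0,0,0,11,0,-0.1,0],[0,0,0,14,0,-0.1,0],[0,0,0,16.5,0,-0.1,0],[0,0,0,18.3,0,-0.1,0],[0,0,0,18.9,0,-0.1,0]]'
```

```text
time_s: 3.2
ee_pos: [0.4426, 0.0558, 0.0405]
tool_rot: [0.154, 0.691, -0.155, 0.689]
force: [-0.1, 0.3, 0.1]
grip_width: -0.004
```

```bash
python3 -m handwheel '[[0,0,0,0,0,0,0],[0,0,0,0,0,0,0],[0,0,0,0,0,0,0],[0,0,0,0,0,0,0],[0,0,0,0,0,0,0],[0,0,0,0,0,0,0],[0,0,0,0,0,0,0],[0,0,0,0,0,0,0]]'
python3 - <<'E'
from plant import eyes
import cv2
cv2.imwrite("pics/wrist2.png",eyes.read_camera("wrist")["image"])
E
```

```text
time_s: 4.2
ee_pos: [0.4425, 0.0558, 0.0404]
tool_rot: [0.154, 0.691, -0.155, 0.689]
force: [-0.8, -0.0, 0.4]
grip_width: 0.0
```

View pics/wrist2.png

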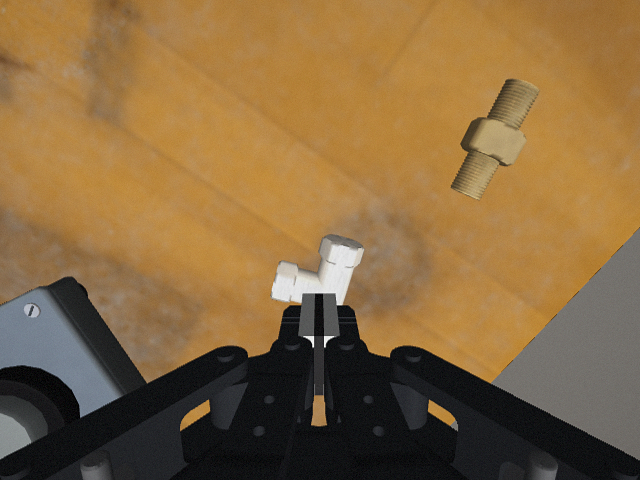

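The fingertips at (320,300) are over the tee's junction. I'll hold for another second and a half.

```bash
for i in 1; do :; done; python3 -m handwheel '[[0,0,0,0,0,0,0],[0,0,0,0,0,0,0],[0,0,0,0,0,0,0],[0,0,0,0,0,0,0],[0,0,0,0,0,0,0],[0,0,0,0,0,0,0],[0,0,0,0,0,0,0],[0,0,0,0,0,0,0]]'
python3 -m handwheel '[[0,0,0,0,0,0,0],[0,0,0,0,0,0,0],[0,0,0,0,0,0,0],[0,0,0,-2,0,0,0],[0,0,0,-5,0,0,0],[0,0,0,-9,0,0,0],[0,0,0,-13,0,0,0],[0,0,0,-17,0,0,0]]'
```

```text
time_s: 5.25
ee_pos: [0.4425, 0.0558, 0.0404]
tool_rot: [0.154, 0.691, -0.155, 0.689]
force: [0.5, 0.7, -0.1]
grip_width: -0.004
time_s: 6.25
ee_pos: [0.443, 0.0559, 0.2118]
tool_rot: [0.154, 0.691, -0.155, 0.689]
force: [1.1, 0.9, 0.0]
grip_width: -0.001
```

```bash
python3 -m handwheel '[[0,0,0,-1,-2,2.6,0],[0,0,0,-1,-4.5,5.8,0],[0,0,0,-1,-7,9,0],[0,0,0,-1,-9.5,12.2,0],[0,0,0,-1,-11.8,15.2,0],[0,0,0,-1,-13.3,17.2,0],[0,0,0,-1,-14.2,18.4,0],[0,0,0,-1,-14.2,18.4,0]]'
python3 - <<'E'
from plant import telemetry, eyes
import cv2,numpy as np
s=telemetry.state(); print(s["ee_pos"],s["joint_pos"].round(3))
for n in("wrist","top","scene"):
    r=eyes.read_camera(n); cv2.imwrite(f"pics/{n}3.png",r["image"]); np.savez(n+"3.npz",pos=s["ee_pos"],rot=s["tool_rot"],**r)
E
```

```text
time_s: 7.25
ee_pos: [0.5488, -0.1514, 0.2212]
tool_rot: [0.154, 0.691, -0.155, 0.688]
force: [0.2, 0.3, 0.4]
grip_width: -0.003
[ 0.5488321  -0.1513701   0.22121478] [-0.476  0.18   1.629 -0.002  1.337 -1.604]
```

View pics/wrist3.png

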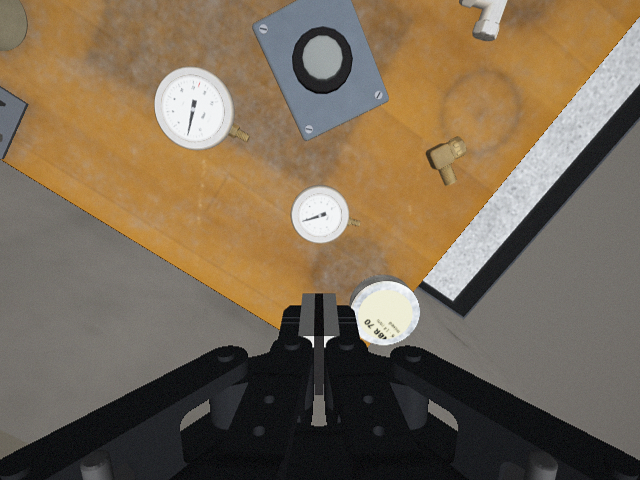

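View pics/top3.png

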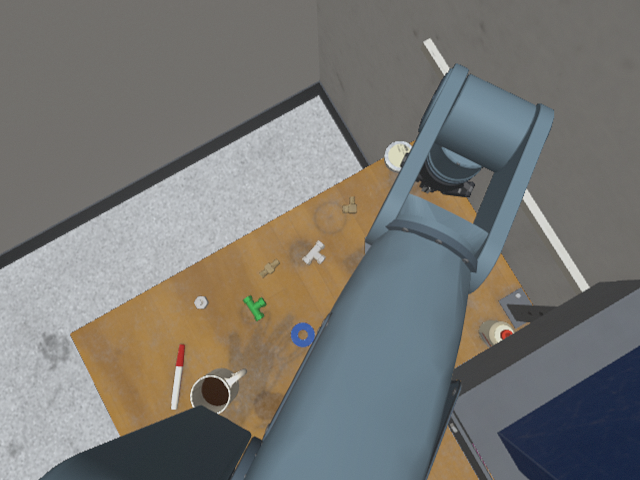

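View pics/scene3.png

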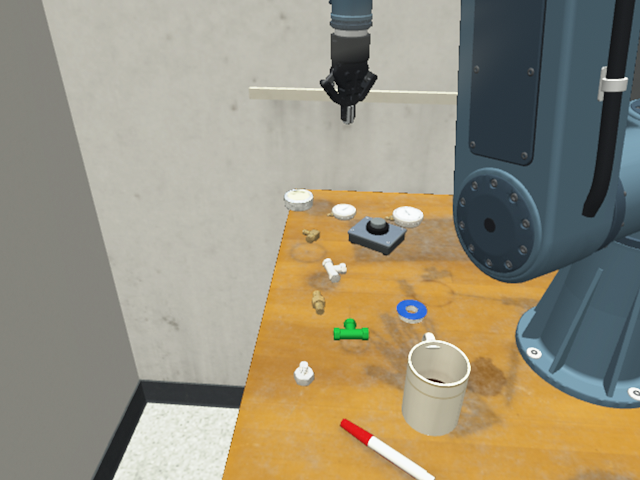

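The wrist view shows the small gauge's dial at (320,214), under the tool, with the elbow at (446,157) and the tin at (385,312). The wrist is near the wall, so I'll measure clearance before descending.

Run:
```python
from h import *
r=np.load("wrist3.npz");K=r["K"];T=np.eye(4);T[:3,:3]=R.from_quat(r["rot"]).as_matrix();T[:3,3]=r["pos"];T=T@r["tool_from_camera"]
print("gauge",ray(K,T,(319.8,214),.017))
def cloud(f):
    r=np.load(f);K=r["K"];T=r["world_from_camera"];D=r["range_z"].astype(float)
    v,u=np.mgrid[:480,:640]
    P=np.einsum('ij,jhw->ihw',np.linalg.inv(K),np.stack([u,v,np.ones_like(u)]).astype(float))*D
    W=np.einsum('ij,jhw->ihw',T[:3,:3],P)+T[:3,3][:,None,None]
    return W.reshape(3,-1)[:,(D>0).ravel()]
# wall plane
for n in("top0.npz","scene0.npz"):
    W=cloud(n); 
    k=(W[2]>.06)&(W[0]>.45)&(W[0]<.75)&(W[1]<-.1)&(W[1]>-.45)
    a=np.polyfit(W[0][k],W[1][k],1); print(n,"wall y=",a, "zmin/max",W[2][k].min(),W[2][k].max())
    c=np.hypot(1,a[0]); d=(W[1]-a[0]*W[0]-a[1])/c
    for z in np.arange(.05,.6,.05):
        q=k&(abs(W[2]-z)<.025); 
        if q.sum(): print(z.round(2),"protrusion",np.percentile(d[q],99).round(3))
W=cloud("top3.npz"); d=(W[1]-a[0]*W[0]-a[1])/c
k=(W[0]>.35)&(W[0]<.8)&(W[2]>.3)&(W[2]<1)&(d>.015)
for z in np.arange(.3,.9,.05):
    q=k&(abs(W[2]-z)<.025)
    if q.sum()>10: i=np.argmin(np.where(q,d,9)); print("arm z",z.round(2),q.sum(),"min clear",d[i].round(3),W[:,i].round(3))
k=(W[0]>.1)&(W[0]<.35)&(W[1]>-.18)&(W[2]>.46)
print("forearm low near shelf",W[2][k].min() if k.any() else None)
```

```text
gauge [ 0.54669133 -0.1505345   0.017     ]
top0.npz wall y= [ 0.5772563  -0.63486739] zmin/max 0.060033372365353 0.6458768410650467
0.05 protrusion 0.0
0.1 protrusion 0.0
0.15 protrusion 0.0
0.2 protrusion 0.001
0.25 protrusion 0.02
0.3 protrusion 0.0
0.35 protrusion 0.0
0.4 protrusion 0.0
0.45 protrusion 0.001
0.5 protrusion 0.001
0.55 protrusion 0.001
scene0.npz wall y= [ 0.58195193 -0.63476243] zmin/max 0.06000214328152831 0.39024606832138986
0.05 protrusion 0.003
0.1 protrusion 0.003
0.15 protrusion 0.003
0.2 protrusion 0.003
0.25 protrusion 0.023
0.3 protrusion 0.003
0.35 protrusion 0.003
0.4 protrusion 0.004
arm z 0.3 272 min clear 0.019 [ 0.378 -0.393  0.319]
arm z 0.35 541 min clear 0.015 [ 0.379 -0.396  0.366]
arm z 0.4 850 min clear 0.016 [ 0.379 -0.396  0.41 ]
arm z 0.45 1060 min clear 0.025 [ 0.375 -0.388  0.429]
arm z 0.5 621 min clear 0.146 [ 0.502 -0.174  0.504]
arm z 0.55 3705 min clear 0.078 [ 0.557 -0.22   0.568]
arm z 0.6 13609 min clear 0.084 [ 0.552 -0.216  0.575]
arm z 0.65 7495 min clear 0.257 [ 0.395 -0.108  0.625]
forearm low near shelf 0.4600012460884222
```

```bash
python3 -m handwheel '[[0,0,0,2,0,0,0],[0,0,0,5,0,0,0],[0,0,0,8,0,0,0],[0,0,0,11,0,0,0],[0,0,0,13.5,0,0,0],[0,0,0,16,0,0,0],[0,0,0,17.6,0,0,0],[0,0,0,18.1,0,0,0]]'
python3 -m handwheel '[[0,0,0,0,0,0,0],[0,0,0,0,0,0,0],[0,0,0,0,0,0,0],[0,0,0,0,0,0,0],[0,0,0,0,0,0,0],[0,0,0,0,0,0,0],[0,0,0,0,0,0,0],[0,0,0,0,0,0,0]]'
python3 - <<'E'
from plant import eyes
import cv2
cv2.imwrite("pics/wrist4.png",eyes.read_camera("wrist")["image"])
E
```

```text
time_s: 8.4
ee_pos: [0.5471, -0.1493, 0.0397]
tool_rot: [0.154, 0.692, -0.154, 0.688]
force: [-0.0, 0.1, 0.3]
grip_width: -0.002
time_s: 9.4
ee_pos: [0.5471, -0.1493, 0.0397]
tool_rot: [0.154, 0.692, -0.154, 0.688]
force: [-0.5, -0.4, -0.4]
grip_width: 0.001
```

View pics/wrist4.png

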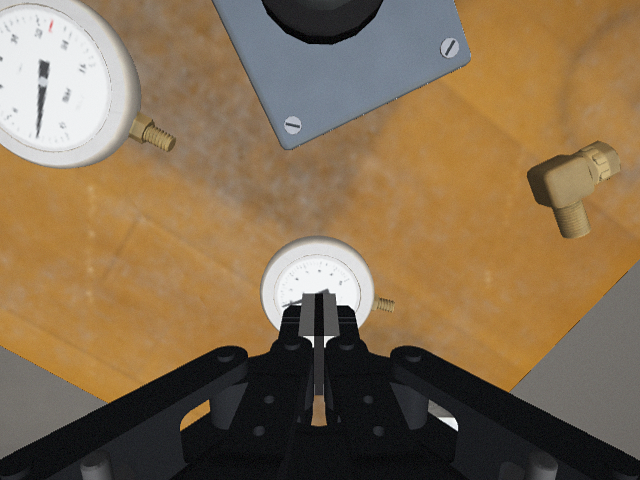

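The fingertips at (320,297) are over the dial centre. I'll hold here, then go up.

```bash
python3 -m handwheel '[[0,0,0,0,0,0,0],[0,0,0,0,0,0,0],[0,0,0,0,0,0,0],[0,0,0,0,0,0,0],[0,0,0,0,0,0,0],[0,0,0,0,0,0,0],[0,0,0,0,0,0,0],[0,0,0,0,0,0,0]]'
python3 -m handwheel '[[0,0,0,0,0,0,0],[0,0,0,0,0,0,0],[0,0,0,0,0,0,0],[0,0,0,-2,0,0,0],[0,0,0,-5,0,0,0],[0,0,0,-8,0,0,0],[0,0,0,-11,0,0,0],[0,0,0,-13,0,0,0]]'; python3 -c "
from h import *;from plant import telemetry
s=telemetry.state();M=R.from_quat(s['tool_rot']).as_matrix()
print((M.T@(np.array([.4333,-.0943,.100])-s['ee_pos'])*100).round(2))"
```

```text
time_s: 10.45
ee_pos: [0.5471, -0.1493, 0.0396]
tool_rot: [0.154, 0.692, -0.154, 0.688]
force: [0.6, -0.3, 0.7]
grip_width: 0.001
time_s: 11.45
ee_pos: [0.5483, -0.1496, 0.1714]
tool_rot: [0.154, 0.691, -0.155, 0.689]
force: [1.4, -0.2, -0.7]
grip_width: 0.003
[  7.18   0.12 -12.74]
```

```bash
python3 -m handwheel '[[0,0,0,0,0,-2.5,0],[0,0,0,0,0,-5.5,0],[0,0,0,0,0.1,-8.5,0],[0,0,0,0,0.1,-11,0],[0,0,0,0,0.1,-12.7,0],[0,0,0,3,0.1,-12.7,0],[0,0,0,6,0.1,-12.7,0],[0,0,0,7.2,0.1,-12.7,0]]'
python3 - <<'E'
from h import *;from plant import telemetry,eyes
s=telemetry.state();M=R.from_quat(s['tool_rot']).as_matrix()
print((M.T@(np.array([.4333,-.0943,.052])-s['ee_pos'])*100).round(2))
cv2.imwrite("pics/wrist5.png",eyes.read_camera("wrist")["image"])
E
```

```text
time_s: 12.45
ee_pos: [0.4325, -0.0941, 0.0984]
tool_rot: [0.154, 0.692, -0.154, 0.688]
force: [0.9, 0.2, 0.5]
grip_width: 0.002
[4.64 0.03 0.11]
```

View pics/wrist5.png

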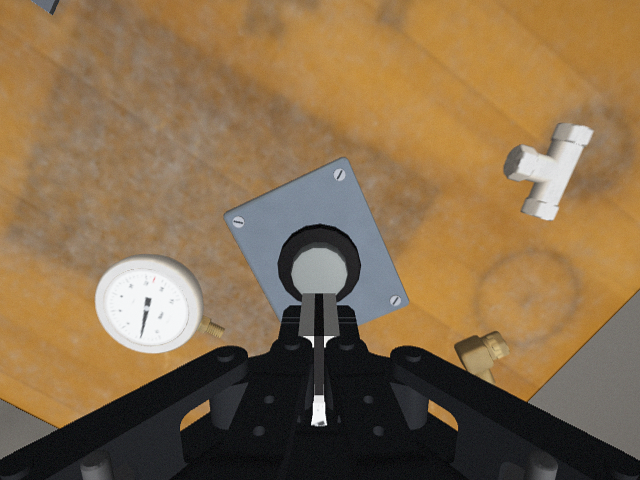

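```bash
python3 -m handwheel '[[0,0,0,2,0,0.1,0],[0,0,0,3.5,0,0.1,0],[0,0,0,4.3,0,0.1,0],[0,0,0,4.7,0,0.1,0],[0,0,0,5,0,0.1,0],[0,0,0,5.2,0,0.1,0],[0,0,0,5.2,0,0.1,0],[0,0,0,5.2,0,0.1,0]]'
```

```text
time_s: 13.5
ee_pos: [0.4328, -0.0944, 0.0461]
tool_rot: [0.154, 0.693, -0.154, 0.688]
force: [-2.6, 1.2, 5.0]
grip_width: 0.004
```

```bash
python3 -m handwheel '[[0,0,0,0.05,0,0,0],[0,0,0,0.1,0,0,0],[0,0,0,0.15,0,0,0],[0,0,0,0.15,0,0,0],[0,0,0,0.15,0,0,0],[0,0,0,0.15,0,0,0],[0,0,0,0.15,0,0,0],[0,0,0,0.15,0,0,0]]'
```

```text
time_s: 14.5
ee_pos: [0.4329, -0.0944, 0.0458]
tool_rot: [0.154, 0.693, -0.154, 0.688]
force: [-7.0, 3.1, 18.0]
grip_width: -0.001
```

The force rose to 18 N with hardly any further travel, so the button is on its stop. I'll lift straight up now.

```bash
python3 -m handwheel '[[0,0,0,-0.5,0,0,0],[0,0,0,-1.5,0,0,0],[0,0,0,-4,0,0,0],[0,0,0,-7,0,0,0],[0,0,0,-11,0,0,0],[0,0,0,-15,0,0,0],[0,0,0,-18,0,0,0],[0,0,0,-18,0,0,0]]'
python3 -m handwheel '[[0,0,0,0,0,0,0],[0,0,0,0,0,0,0],[0,0,0,0,0,0,0],[0,0,0,0,0,0,0],[0,0,0,0,0,0,0],[0,0,0,0,0,0,0],[0,0,0,0,0,0,0],[0,0,0,0,0,0,0]]'
python3 - <<'E'
from h import *;from plant import eyes
r0=np.load("scene0.npz");r=eyes.read_camera("scene");cv2.imwrite("pics/scene6.png",r["image"])
np.savez("scene6.npz",**r)
cv2.imwrite("pics/wrist6.png",eyes.read_camera("wrist")["image"])
a=np.load("scene3.npz")["image"].astype(int);b=r["image"].astype(int)
d=abs(a-b).max(2)[180:390,260:450]; print("changed px among parts since scene3",(d>40).sum(),np.argwhere(d>40).mean(0)+[180,260] if (d>40).any() else "")
v,u=np.mgrid[205:240,355:400]
def top(r):
    D=r["range_z"][205:240,355:400];P=np.linalg.inv(r["K"])@np.stack([(u*D).ravel(),(v*D).ravel(),D.ravel()]);T=r["world_from_camera"];W=T[:3,:3]@P+T[:3,3][:,None];return np.percentile(W[2],98)
print("button top z before/after",top(r0),top(r))
E
```

```text
time_s: 15.5
ee_pos: [0.436, -0.0955, 0.2287]
tool_rot: [0.153, 0.69, -0.155, 0.69]
force: [1.3, -0.7, -0.4]
grip_width: 0.004
time_s: 16.5
ee_pos: [0.436, -0.0955, 0.2288]
tool_rot: [0.153, 0.69, -0.155, 0.69]
force: [0.7, 0.9, 0.3]
grip_width: 0.003
changed px among parts since scene3 0 
button top z before/after 0.05165526898364891 0.05183928910559282
```

View pics/scene6.png

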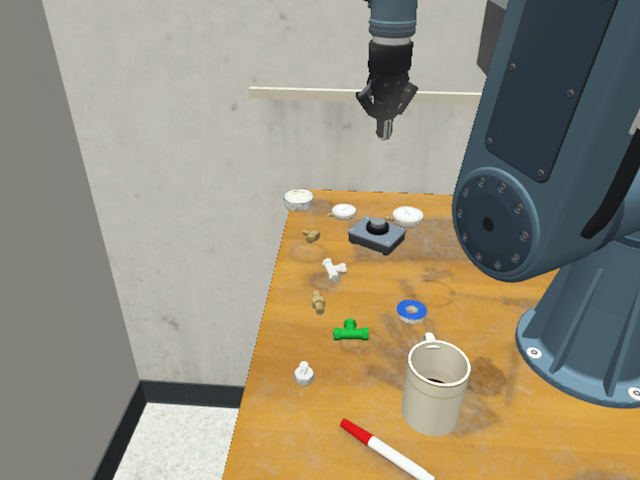

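The button at (377,226) is up again, every part is where it was, and the hand is about 18 cm clear.

```bash
python3 -c "
from plant import manip
print(manip.finish_job())"
```

```text
the job is handed in; nothing more can be done
None
```

I pointed at the grey tee and then at the smaller gauge's dial, pressed the log button, moved clear and handed the job in at about 16.5 s. No verdict is reported on hand-in.

- **Pointing:** I held over each part for over 2 s. The fingertips were about 22–23 mm above the part and within about 5 mm of its measured middle. Between places the hand crossed at 17 cm or higher.
- **Button:** I pressed it to its stop; the force rose from 5 to 18 N with almost no extra travel. After release, its top measured 51.8 mm, against 51.7 mm before.
- **Parts:** The before-and-after scene images, taken from after the tee pointing to the end, show no changed pixels around the parts or the tin. The last force reading was down to noise, about 1 N.
- **Disagreements:** The top and wrist cameras agreed to within about 4 mm on the tee, gauge and button. No check failed.

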